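# Stow the crossbar in its bench-top bay behind the post

### The arm

A 7-joint arm with a two-finger parallel gripper is mounted at the origin on the work surface. World frame = base frame: x ahead of the robot, y to its left, z up, the work surface at z = 0. Lengths are in m, angles in rad, forces in N, time in s.
With the tool pointing down it reaches from about 0.425 to 0.925 m from the base axis. Payload 6.8 kg.
Tool frame: the origin (TCP) lies midway between the tips of the shut fingers; the grasp point (between the pads) lies 19 mm behind it; x points along the fingers, y is the direction in which the jaws open and shut, and the axes are right-handed (so a half turn about x gives the same grasp; the last joint's range is limited). The gripper opens to 85 mm and grips with 20 to 120 N. Pads are 22 mm wide; open, the fingers measure 114 mm over their backs; the gripper's body (76 mm by 85 mm) begins 54 mm behind the grasp point. The pads swing forward as they close: fully open they stand 13 mm farther back than shut.
Start: joints at [1.219, 0.477, 0.022, 1.555, -0.011, 1.109, -0.083], TCP at [0.163, -0.655, 0.231] pointing down, gripper open.
Joint ranges: [-2.96, 2.96], [-0.34, 2.1], [-1.41, 1.46], [0.24, 2.44], [-1.37, 4.51], [0.17, 1.92], [-2.96, 2.96]. Speed limits (rad/s): [2.39, 2.39, 3.14, 3.14, 3.14, 3.14, 3.14].

### API

Orientations are given as a rotation vector (axis times angle).
In Python, from bench import r, viewer, nets gives the robot as it stands.
- The arm moves only by the shell command python3 -m pendant 'ROWS' [FORCE]. ROWS is JSON, one flat list of numbers, 5 for each row, row after row: the finger opening in mm, from 0 to 85.4, then the shift along the tool's x, y, z in mm, then the turn about the tool's x in rad. A call has 1 to 20 rows; each row shifts and turns the commanded pose from where the row before left it, along the tool's axes as they then stand; what a row does not reach is not made up. A row lasts 1/8 s, in which the tool goes at most 62.5 mm and 10.7 degrees, less where a joint would pass 70% of its speed; a pose out of reach is approached as far as the arm can. A call with a gripper value outside its range is refused whole. The fingers move at their own pace and stop on an object; FORCE is the grip in N (left out, the last holds). Time passes only in rows, so rows that do not move let the fingers close. It gives the time, the measured TCP pose, the force and the opening at its end, in the units of the state.
- r.get_obs(): the state, without advancing time (a new reading comes with each control period).
- viewer.grab_frame(name): name is "scene" or "top" or "wrist"; returns (picture, depth): 480x640x3 uint8, red, green, blue; 480x640 float32, m along the optical axis (not along the pixel's ray), 0 where there is no reading.
- viewer.calibration(name): a dict with "mtx" (3x3 intrinsics, pixels), "world_to_cam" (4x4, takes a point from world to camera coordinates). Camera axes: x right, y up, looking along -z (the intrinsics and any distortion apply to the point x, -y, -z); pixel columns grow to the right and rows downward; lengths in m; the calibration is good to about 2 mm. A picture is of the moment at which its call begins: read the wrist's pose just before it. calibration takes no time and is no camera call; for the wrist camera it gives the pose at the moment of the call.
- r.hand_in(): hands the job in, once; it reports no verdict.
Trained networks look in the newest picture that a camera, given by its name, has taken for a name from the list of things; names that differ only in an ending like _2 or _b are one class to them, and where a whole thing is asked for, a point or a joint stands for the part that bears it (a point fixed in the world has none). Each returns a list of dicts, best first, with "score" (0 to 1); they miss things now and then, are a little off and sometimes report something else, mostly with a low value. They report only what shows in the picture. A call takes as long as a camera call.
- nets.look_for(name, camera): "location" ([x, y, z] in m, in world coordinates, good to about 4 mm: the middle of the surface that is visible of it).
- nets.silhouettes(name, camera): "mask" (480x640 bool, what is visible of it).
The state is a dict: "clock": time; "joints": joint angles; "qvel": joint speeds; "tau": joint torques, N m; "tcp_pos": TCP position; "orientation": TCP orientation; "contact_force": force on the tool from outside, world axes, zero at the start; "moment": the same for the moment, N m; "grip_width": finger opening in m.
Only numpy, scipy, OpenCV 4.12 (cv2) and the standard library are available. Lean on these libraries where they do the work, as an engineer would, in place of code of your own. Each camera call takes 0.05 s, during which the arm holds its last target. There are 200 camera calls.

### The job

Push the aluminium crossbar into the low grey bay on the bench so that it ends lying flush along the bay's long back wall, between the two end cheeks. The short steel post stands in front of one end of the bay, so angle one end of the bar in behind the post and then push the other end in. Slide it along the bench with the fingertips, never lifting or tipping it, and leave the other things on the bench where they are.

Things in the scene. Friction and masses are not known exactly. Their poses are not given: they have to be found in the camera images.
- crossbar: Straight aluminium square bar with black end caps, 190 mm long, 20 mm wide, 20 mm high, 0.18 to 0.35 kg, loose on the bench. Origin: centre of its underside. Its x axis runs along its length, z up. It starts in front of the bay, pointing roughly at it, within 0.5 rad of square to the back wall; either end may enter first and may lie either way at the end.
- bay: Low grey three-sided bay fixed to the bench, walls 25 mm high and 12 mm thick, no floor plate. Origin: on the bench at the middle of the back wall's inner face. Its +x points away from the robot (into the back wall), so the bay opens to its -x. y runs along the back wall. Inside, it is 215 mm long (cheeks' inner faces at y = +-107.5 mm); the cheeks reach 55 mm out from the back wall, to x = -55 mm. Its yaw varies.
- post: Fixed round steel post, 16 mm diameter, 50 mm high. Origin: centre of its foot. It stands 75 mm out from the bay's back wall (bay x = -75 mm), at bay y = +60 mm or -60 mm; at the other place there is only a flat dark socket plug that a bar slides over freely.
- weight: Bystander, loose: brass slotted weight with a knob, 40 mm across, 50 mm high. Origin: centre of its underside.
- stopper: Bystander, loose: black rubber stopper, 36 mm across, 32 mm high. Origin: centre of its underside.
- jar: Bystander, loose: small lidded specimen jar, 56 mm across, 58 mm high. Origin: centre of its underside.
- beaker: Bystander, loose: glass beaker, 60 mm across, 62 mm high. Origin: centre of its underside.
- bosshead: Bystander, loose: dark steel clamp boss with a thumbscrew, 85 x 30 x 30 mm. Origin: centre of its underside.
- dish: Bystander, loose: clear shut petri dish, 86 mm across, 14 mm high, beyond the bay. Origin: centre of its underside.
- probe: Bystander, loose: red-handled dissecting probe lying flat, 160 mm long. Origin: centre of its underside.

How it is judged:
By the outcome, as a careful person would: the job done as asked, in the order asked, and still so for the second after the job is handed in, with the robot touching nothing.
It also fails if it takes over 61 s, if anything falls off the work surface, if the arm or the gripper's body presses on something with over 40 N, if the wrist force passes 120 N, or if a joint passes its speed limit or range.

## Working session

There is one attempt and no reset: what is moved stays moved. The work goes in short steps, Python scripts to look and compute and a shell command to move; the robot and the scene stay as the last step left them, time stands still between calls to the robot, and variables do not carry over. Pictures are saved under pics/ and viewed, about 8 in all and at most 12, crops included, and the job is handed in when it is done.

```bash
mkdir -p pics; ls
cat > h.py <<'E'
import numpy as np,cv2
from bench import r,viewer,nets
from scipy.spatial.transform import Rotation as R
def cloud(cam):
    im,d=viewer.grab_frame(cam);c=viewer.calibration(cam)
    K=np.array(c["mtx"]);T=np.linalg.inv(np.array(c["world_to_cam"]))
    v,u=np.mgrid[:480,:640]
    p=np.stack([(u-K[0,2])/K[0,0]*d,-(v-K[1,2])/K[1,1]*d,-d],-1)
    w=p@T[:3,:3].T+T[:3,3]; w[d==0]=np.nan
    return im,w
def rect(w,m,lo,hi):
    q=w[m];q=q[(q[:,2]>lo)&(q[:,2]<hi)]
    (c,s,a)=cv2.minAreaRect((q[:,:2]*1000).astype(np.float32))
    return np.round(c,1),np.round(s,1),round(a,1),len(q)
E
python3 - <<'E'
from h import *
o=r.get_obs();print(o)
for cam in ["top","scene"]:
    im,w=cloud(cam);cv2.imwrite(f"pics/{cam}0.png",im[:,:,::-1])
    print(cam,viewer.calibration(cam).keys())
    for n in ["crossbar","bay","post","weight","stopper","jar","beaker","bosshead","dish","probe"]:
        L=nets.look_for(n,cam);print(n,[(np.round(l["location"],3).tolist(),round(l["score"],2)) for l in L[:2]])
    for n,lo,hi in [("crossbar",.013,.03),("bay",.018,.032),("post",.04,.06)]:
        S=nets.silhouettes(n,cam)
        if S: print(n,S[0]["score"],rect(w,S[0]["mask"],lo,hi))
E
```

```text
pics
{'clock': 0.0, 'joints': array([ 1.21888716,  0.47776587,  0.02233047,  1.556458  , -0.01149229,
        1.10927311, -0.08308829]), 'qvel': array([ 0.00010112,  0.00123244, -0.00229598, -0.00170406,  0.00036456,
       -0.00061983,  0.00062988]), 'tau': array([ 2.18251921e-05, -5.96464741e+01,  1.60782550e+00, -2.81199610e+01,
        1.23818233e-02,  9.36430326e-03, -1.97841683e-05]), 'tcp_pos': array([ 0.16279359, -0.65447131,  0.23034571]), 'orientation': array([ 2.09222054,  0.25825098, -2.09295406]), 'contact_force': array([ 0.19639485, -0.43365625, -0.63577284]), 'moment': array([-0.05180914, -0.06012025, -0.0203978 ]), 'grip_width': 0.085857746096653}
top dict_keys(['mtx', 'world_to_cam'])
crossbar [([0.515, -0.011, 0.024], 0.76), ([0.506, -0.35, 0.063], 0.37)]
bay [([0.716, -0.038, 0.023], 0.82), ([0.506, -0.35, 0.063], 0.57)]
post []
weight []
stopper [([0.698, 0.12, 0.032], 0.43)]
jar [([0.509, -0.35, 0.058], 0.61)]
beaker [([0.511, 0.307, 0.017], 0.6)]
bosshead [([0.639, 0.257, 0.029], 0.71)]
dish [([0.792, 0.028, 0.012], 0.9)]
probe [([0.632, -0.331, 0.013], 0.67)]
crossbar 0.91 (array([515.1,  -9.1]), array([ 20. , 190.8]), 71.0, 635)
bay 0.68 (array([695.8, -31.2]), array([239. ,  67.8]), 88.8, 738)
scene dict_keys(['mtx', 'world_to_cam'])
crossbar [([0.531, -0.014, 0.022], 0.57)]
bay [([0.727, -0.033, 0.024], 0.86)]
post [([0.647, -0.089, 0.022], 0.5)]
weight [([0.698, -0.21, 0.027], 0.65)]
stopper [([0.703, 0.119, 0.032], 0.62)]
jar [([0.531, -0.353, 0.052], 0.92)]
beaker [([0.518, 0.301, 0.041], 0.82), ([0.635, -0.332, 0.012], 0.59)]
bosshead [([0.652, 0.252, 0.026], 0.63)]
dish [([0.797, 0.029, 0.008], 0.83)]
probe [([0.636, -0.333, 0.013], 0.81), ([0.53, -0.012, 0.019], 0.6)]
crossbar 0.64 (array([516.6, -10.5]), array([ 20.2, 193.5]), 71.0, 732)
bay 0.73 (array([697.5, -32.2]), array([238.7,  68.7]), 88.8, 1345)
post 0.56 (array([643.4, -91.7]), array([15.3, 14. ]), 66.9, 72)
```

View pics/top0.png

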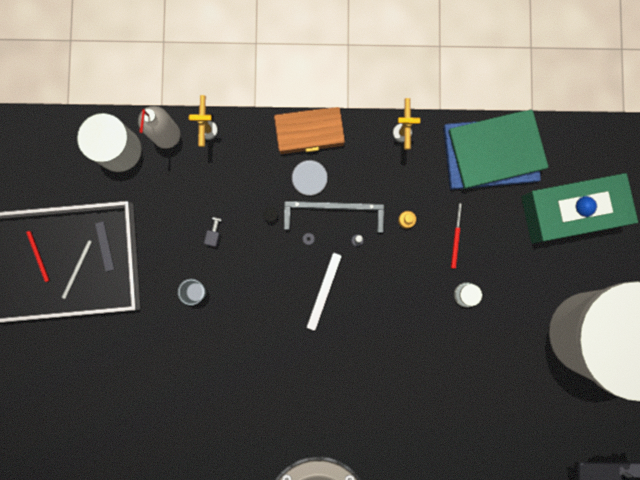

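View pics/scene0.png

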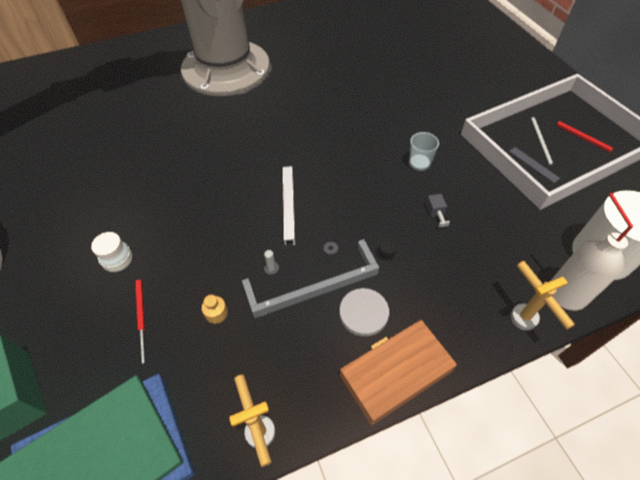

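Run:
```python
from h import *
im,w=cloud("top")
for n,lo,hi in [("crossbar",.013,.03),("bay",.018,.032)]:
    S=nets.silhouettes(n,"top")[0]["mask"];q=w[S];q=q[(q[:,2]>lo)&(q[:,2]<hi)]
    print(n,cv2.boxPoints(cv2.minAreaRect((q[:,:2]*1000).astype(np.float32))).round(1).tolist())
# post in top by height
m=(w[...,2]>.035)&(w[...,2]<.06)&(abs(w[...,0]-.643)<.05)&(abs(w[...,1]+.09)<.05)
print(m.sum(), w[m].mean(0), w[m].min(0),w[m].max(0))
print(R.from_rotvec(r.get_obs()["orientation"]).as_matrix().round(3))
```

```text
crossbar [[421.6000061035156, 12.5], [600.7000122070312, -49.29999923706055], [607.2999877929688, -30.299999237060547], [428.20001220703125, 31.5]]
bay [[661.5, -150.39999389648438], [729.0999755859375, -151.10000610351562], [731.5, 87.4000015258789], [663.7999877929688, 88.0]]
35 [ 0.64048248 -0.08979659  0.04919837] [ 0.63311588 -0.09742358  0.04008306] [ 0.64684772 -0.0830027   0.05547953]
[[-0.     0.241 -0.97 ]
 [ 0.    -0.97  -0.241]
 [-1.    -0.    -0.   ]]
```

The post is at world (0.641, -0.090), which is bay y = -60. The bay origin is about (0.718, -0.032) with yaw near 0, and the bar is centred at (0.516, -0.010), 71° off the back wall. In the top view the plug is at (308,239), the post at (358,239) and the bar's far end at (336,255), and nothing lies along the path in. I'll push the tail sideways towards +y, then push endwise in behind the post.

```bash
python3 -m pendant '[0,0,-45,-35.5,0, 0,0,-45,-35.5,0, 0,0,-45,-35.5,0, 0,0,-45,-35.5,0, 0,0,-45,-35.5,0, 0,0,-45,-35.5,0, 0,0,-45,-35.5,0, 0,0,-45,-35.5,0, 0,0,-45,-35.5,0, 0,0,-45,-35.5,0, 0,0,-45,-35.5,0, 0,0,-45,-35.5,0, 0,0,0,0,-0.183, 0,0,0,0,-0.183, 0,0,0,0,-0.183, 0,0,0,0,-0.183, 0,0,0,0,-0.183, 0,0,0,0,-0.183, 0,0,0,0,-0.183, 0,0,0,0,-0.183]' 20
python3 -m pendant '[0,0,0,0,-0.183, 0,0,0,0,-0.183, 0,0,0,0,-0.183, 0,0,0,0,-0.183, 0,0,0,0,-0.183, 0,0,0,0,-0.183, 0,0,0,0,0]'
cat >> h.py <<'E'
BO=np.array([718,-32.])
def st():
    o=r.get_obs();M=R.from_rotvec(o["orientation"]).as_matrix()
    p=o["tcp_pos"]*1000;phi=np.degrees(np.arctan2(M[1,1],M[0,1]))
    print("t",round(o["clock"],2),"tcp",p.round(1),"phi",round(phi,1),"F",o["contact_force"].round(1),"w",round(o["grip_width"],4),"xaxis",M[:,0].round(3))
    return p,phi,M
def bar(cam="top"):
    im,w=cloud(cam);S=nets.silhouettes("crossbar",cam)
    for s in S[:1]:
        q=w[s["mask"]];q=q[(q[:,2]>.013)&(q[:,2]<.03)]
        b=cv2.boxPoints(cv2.minAreaRect((q[:,:2]*1000).astype(np.float32)))
        e=[(b[0]+b[1])/2,(b[2]+b[3])/2];f=[(b[1]+b[2])/2,(b[3]+b[0])/2]
        if np.linalg.norm(e[0]-e[1])<np.linalg.norm(f[0]-f[1]): e=f
        e=sorted(e,key=lambda a:a[1])  # lead (-y) first
        u=(e[1]-e[0]);L=np.linalg.norm(u);u/=L
        print(cam,"lead",e[0].round(1),"tail",e[1].round(1),"L",round(float(L),1),"th",round(float(np.degrees(np.arctan2(-u[0],u[1]))),1),"score",round(s["score"],2),"zmax",q[:,2].max().round(4))
        ld=e[0]-BO;v=np.array([-75,-60])-ld
        print("  lead bay",ld.round(1),"post clearance",round(float(-(v[0]*u[1]-v[1]*u[0])-18),1))
    return im,w
E
python3 - <<'E'
from h import *
p,phi,M=st(); print(r.get_obs()["joints"].round(2))
E
```

```text
clock: 4.05
tcp_pos: [0.4461, -0.0283, 0.2315]
orientation: [1.103, 1.273, -1.103]
contact_force: [0.7, -0.0, 0.6]
grip_width: -0.0004
clock: 4.92
tcp_pos: [0.4461, -0.0283, 0.2314]
orientation: [0.265, 1.554, -0.265]
contact_force: [-0.2, -0.7, -0.3]
grip_width: -0.0004
t 4.92 tcp [446.1 -28.3 231.4] phi 70.6 F [-0.2 -0.7 -0.3] w -0.0004 xaxis [ 0. -0. -1.]
[ 0.62  0.17 -0.75  2.04  0.14  0.99  1.03]
```

```bash
python3 -m pendant '[0,55,0,0,0, 0,55,0,0,0, 0,55,0,0,0, 0,40,0,0,0, 0,18,0,0,0, 0,0,7,0,0, 0,0,7,0,0, 0,0,6,0,0, 0,0,6,0,0, 0,0,6,0,0, 0,0,6,0,0, 0,0,6,0,0, 0,0,0,0,0]'
python3 - <<'E'
from h import *
st(); im,w=bar("scene"); bar("top")
cv2.imwrite("pics/s1.png",im[100:400,150:550,::-1])
E
```

```text
clock: 6.55
tcp_pos: [0.4607, 0.0128, 0.0088]
orientation: [0.263, 1.554, -0.265]
contact_force: [-2.3, -3.1, 4.9]
grip_width: -0.0002
t 6.55 tcp [460.7  12.8   8.8] phi 70.7 F [-2.3 -3.1  4.9] w -0.0002 xaxis [ 0.    -0.001 -1.   ]
scene lead [605.5 -45. ] tail [442.   50.2] L 189.2 th 59.8 score 0.72 zmax 0.0226
  lead bay [-112.5  -13. ] post clearance 3.7
top lead [603.  -43.3] tail [517.    7.2] L 99.7 th 59.6 score 0.69 zmax 0.0295
  lead bay [-115.   -11.3] post clearance 3.7
```

View pics/s1.png

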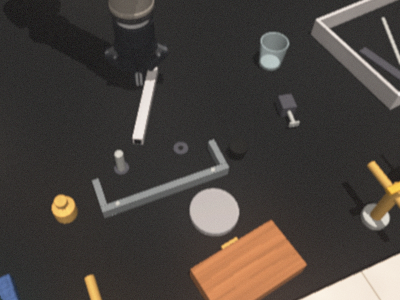

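```bash
python3 -m pendant '[0,0,-14,0,0, 0,0,0,16,0, 0,0,0,16,0.18, 0,0,4,0,0, 0,0,5,0,0, 0,0,6,0,0, 0,0,6,0,0, 0,0,6,0,0, 0,0,6,0,0, 0,0,0,0,0]'
python3 - <<'E'
from h import *
st(); im,w=bar("scene")
E
```

```text
clock: 8.0
tcp_pos: [0.5028, 0.0193, 0.0084]
orientation: [0.404, 1.532, -0.403]
contact_force: [-1.7, -1.0, -0.2]
grip_width: 0.0001
t 8.0 tcp [502.8  19.3   8.4] phi 60.5 F [-1.7 -1.  -0.2] w 0.0001 xaxis [ 0.001  0.001 -1.   ]
scene lead [613.4 -32.4] tail [487.6  59.6] L 155.8 th 53.8 score 0.59 zmax 0.0228
  lead bay [-104.6   -0.4] post clearance 12.7
```

```bash
python3 -m pendant '[0,0,-12,0,0.113, 0,0,0,-50,0, 0,0,0,-50,0, 0,0,36,0,0, 0,0,0,0,0]'
python3 - <<'E'
from h import *
p,phi,M=st(); im,w=bar("scene"); bar("top")
cv2.imwrite("pics/s2.png",im[100:400,150:550,::-1])
E
```

```text
clock: 8.72
tcp_pos: [0.4389, 0.0996, 0.009]
orientation: [0.493, 1.512, -0.485]
contact_force: [0.1, -0.2, 0.4]
grip_width: -0.0001
t 8.72 tcp [438.9  99.6   9. ] phi 54.2 F [ 0.1 -0.2  0.4] w -0.0001 xaxis [ 0.004  0.004 -1.   ]
scene lead [612.6 -32.3] tail [459.9  79.4] L 189.1 th 53.8 score 0.95 zmax 0.0232
  lead bay [-105.4   -0.3] post clearance 12.3
top lead [608.3 -30.1] tail [465.2  75.8] L 178.1 th 53.5 score 0.7 zmax 0.0282
  lead bay [-109.7    1.9] post clearance 11.1
```

View pics/s2.png

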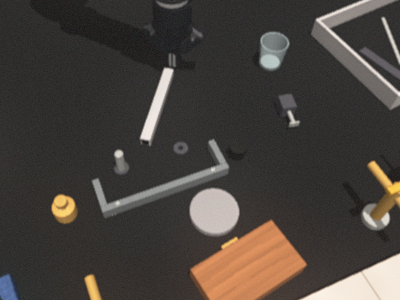

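```bash
python3 -m pendant '[0,0,-4,5,0, 0,0,0,6,0, 0,0,0,6,0, 0,0,0,7,0, 0,0,0,7,0, 0,0,0,7,0, 0,0,0,7,0, 0,0,0,7,0, 0,0,0,7,0, 0,0,0,7,0, 0,0,0,7,0, 0,0,0,0,0]'
python3 - <<'E'
from h import *
p,phi,M=st(); im,w=bar("scene")
E
```

```text
clock: 10.42
tcp_pos: [0.4944, 0.0489, 0.0084]
orientation: [0.493, 1.513, -0.493]
contact_force: [0.4, 0.1, 0.1]
grip_width: 0.0
t 10.43 tcp [494.4  48.9   8.4] phi 53.9 F [0.4 0.1 0.1] w 0.0 xaxis [ 0.001 -0.    -1.   ]
scene lead [663.4 -64.8] tail [505.9  46.9] L 193.1 th 54.6 score 0.68 zmax 0.0228
  lead bay [-54.6 -32.8] post clearance 16.0
```

```bash
python3 -m pendant '[0,0,0,7,0, 0,0,0,7,0, 0,0,0,7,0, 0,0,0,7,0, 0,0,0,7,0, 0,0,0,6,0, 0,0,0,0,0]'
python3 - <<'E'
from h import *
p,phi,M=st(); im,w=bar("scene")
cv2.imwrite("pics/s3.png",cv2.resize(im[180:330,200:400],(800,600))[:,:,::-1])
E
```

```text
clock: 11.4
tcp_pos: [0.5276, 0.0247, 0.0083]
orientation: [0.493, 1.513, -0.493]
contact_force: [0.1, 0.5, 0.6]
grip_width: 0.0
t 11.4 tcp [527.6  24.7   8.3] phi 53.9 F [0.1 0.5 0.6] w 0.0 xaxis [ 0.001 -0.    -1.   ]
scene lead [697.6 -87.3] tail [539.4  22. ] L 192.3 th 55.4 score 0.78 zmax 0.0227
  lead bay [-20.4 -55.3] post clearance 16.9
```

View pics/s3.png

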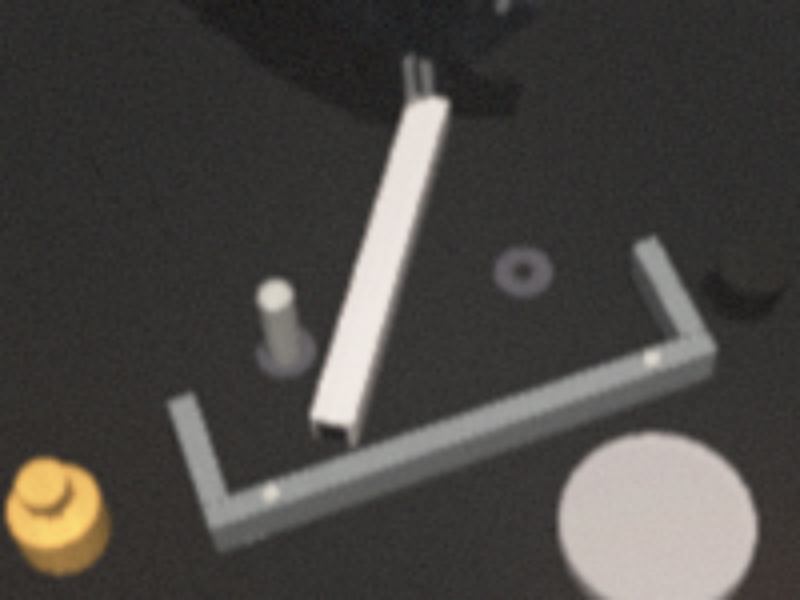

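```bash
python3 -m pendant '[0,0,0,-12,0, 0,0,-40,0,0, 0,0,0,44,0.12, 0,0,8,0,0, 0,0,7,0,0, 0,0,7,0,0, 0,0,7,0,0, 0,0,7,0,0.05, 0,0,7,0,0.05, 0,0,6,0,0.05, 0,0,0,0,0]'
python3 - <<'E'
from h import *
p,phi,M=st(); im,w=bar("scene")
E
```

```text
clock: 12.88
tcp_pos: [0.5632, 0.0106, 0.0083]
orientation: [0.7, 1.455, -0.7]
contact_force: [0.2, 0.9, -0.3]
grip_width: -0.0001
t 12.88 tcp [563.2  10.6   8.3] phi 38.6 F [ 0.2  0.9 -0.3] w -0.0001 xaxis [ 0.  0. -1.]
scene lead [695.9 -98.5] tail [567.1  41.8] L 190.4 th 42.5 score 0.95 zmax 0.0224
  lead bay [-22.1 -66.5] post clearance 16.6
```

```bash
python3 -m pendant '[0,0,6,0,0.05, 0,0,7,0,0.05, 0,0,7,0,0.05, 0,0,6,0,0, 0,0,0,0,0]'
python3 - <<'E'
from h import *
p,phi,M=st(); im,w=bar("scene")
E
```

```text
clock: 13.6
tcp_pos: [0.5849, 0.0244, 0.0083]
orientation: [0.816, 1.412, -0.815]
contact_force: [-0.5, 0.4, -0.4]
grip_width: 0.0002
t 13.6 tcp [584.9  24.4   8.3] phi 30.0 F [-0.5  0.4 -0.4] w 0.0002 xaxis [ 0.001  0.    -1.   ]
scene lead [ 691.8 -107.2] tail [593.2  56.7] L 191.3 th 31.0 score 0.64 zmax 0.0224
  lead bay [-26.2 -75.2] post clearance 16.0
```

```bash
python3 -m pendant '[0,0,-12,0,0, 0,0,0,-44,0, 0,0,35,0,0, 0,0,0,5,0, 0,0,0,5,0, 0,0,0,6,0, 0,0,0,6,0, 0,0,0,5,0, 0,0,0,4,0, 0,0,0,0,0]'
python3 - <<'E'
from h import *
p,phi,M=st(); im,w=bar("scene")
E
```

```text
clock: 14.95
tcp_pos: [0.5982, 0.0458, 0.0082]
orientation: [0.817, 1.411, -0.818]
contact_force: [-0.1, 0.0, 0.1]
grip_width: -0.0001
t 14.95 tcp [598.2  45.8   8.2] phi 29.9 F [-0.1  0.   0.1] w -0.0001 xaxis [ 0.    -0.001 -1.   ]
scene lead [ 703.  -128.7] tail [606.   36.2] L 191.3 th 30.5 score 0.65 zmax 0.0231
  lead bay [-15.  -96.7] post clearance 15.1
```

```bash
python3 -m pendant '[0,0,0,-10,0, 0,0,-36,0,0, 0,0,0,50,0, 0,0,5,0,0, 0,0,6,0,0, 0,0,6,0,0.06, 0,0,6,0,0.06, 0,0,6,0,0.06, 0,0,6,0,0.06, 0,0,6,0,0.06, 0,0,0,0,0]'
python3 - <<'E'
from h import *
p,phi,M=st(); im,w=bar("scene")
E
```

```text
clock: 16.42
tcp_pos: [0.6237, 0.0139, 0.0083]
orientation: [1.042, 1.308, -1.041]
contact_force: [-0.5, 0.6, 0.3]
grip_width: 0.0002
t 16.43 tcp [623.7  13.9   8.3] phi 12.9 F [-0.5  0.6  0.3] w 0.0002 xaxis [ 0.     0.001 -1.   ]
scene lead [ 695.6 -136.6] tail [640.1  45.1] L 190.0 th 17.0 score 0.79 zmax 0.0222
  lead bay [ -22.4 -104.6] post clearance 19.3
```

```bash
python3 -m pendant '[0,0,6,0,0.045, 0,0,6,0,0.045, 0,0,6,0,0.045, 0,0,6,0,0.045, 0,0,6,0,0.045, 0,0,5,0,0, 0,0,0,0,0]'
python3 - <<'E'
from h import *
p,phi,M=st(); im,w=bar("scene")
S=nets.silhouettes("bay","scene"); print(rect(w,S[0]["mask"],.018,.032))
E
```

```text
clock: 17.4
tcp_pos: [0.6591, 0.0151, 0.0084]
orientation: [1.212, 1.207, -1.211]
contact_force: [-0.1, -0.5, 0.6]
grip_width: -0.0002
t 17.4 tcp [659.1  15.1   8.4] phi -0.2 F [-0.1 -0.5  0.6] w -0.0002 xaxis [ 0.001 -0.    -1.   ]
scene lead [ 694.9 -140.6] tail [681.3  50.5] L 191.6 th 4.1 score 0.72 zmax 0.023
  lead bay [ -23.1 -108.6] post clearance 30.3
(array([697.7, -32.3]), array([239.1,  68.6]), 89.5, 1326)
```

```bash
python3 -m pendant '[0,0,-8,0,0, 0,0,0,40,0, 0,0,8,0,0, 0,0,5,0,0, 0,0,5,0,0, 0,0,5,0,0, 0,0,4,0,0, 0,0,2,0,0, 0,0,0,0,0]'
python3 - <<'E'
from h import *
p,phi,M=st(); im,w=bar("scene")
E
```

```text
clock: 18.68
tcp_pos: [0.6796, -0.0241, 0.0082]
orientation: [1.212, 1.208, -1.21]
contact_force: [-1.0, 1.3, 0.6]
grip_width: -0.0002
t 18.68 tcp [679.6 -24.1   8.2] phi -0.1 F [-1.   1.3  0.6] w -0.0002 xaxis [ 0.001  0.001 -1.   ]
scene lead [ 705.2 -139.2] tail [707.7  51.9] L 191.1 th -0.8 score 0.74 zmax 0.026
  lead bay [ -12.8 -107.2] post clearance 44.8
```

```bash
python3 -m pendant '[0,0,0,10,0, 0,0,2,0,0, 0,0,0,0,0]'; python3 -m pendant '[0,0,1.5,0,0, 0,0,0,0,0]'
```

```text
clock: 19.15
tcp_pos: [0.6813, -0.0362, 0.0083]
orientation: [1.212, 1.206, -1.213]
contact_force: [-1.0, -0.6, 0.8]
grip_width: -0.0003
clock: 19.4
tcp_pos: [0.6829, -0.0349, 0.0083]
orientation: [1.212, 1.207, -1.211]
contact_force: [-2.3, -1.5, -0.1]
grip_width: 0.0001
```

```bash
python3 -m pendant '[0,0,1.5,0,0, 0,0,0,0,0]';python3 -m pendant '[0,0,1,0,0, 0,0,0,0,0]'
python3 - <<'E'
from h import *
p,phi,M=st(); im,w=bar("scene")
E
```

```text
clock: 19.65
tcp_pos: [0.6843, -0.0345, 0.0083]
orientation: [1.211, 1.208, -1.211]
contact_force: [-2.0, -1.3, 1.7]
grip_width: 0.0003
clock: 19.9
tcp_pos: [0.6845, -0.0345, 0.0081]
orientation: [1.211, 1.209, -1.212]
contact_force: [-5.7, -0.9, 2.3]
grip_width: 0.0002
t 19.9 tcp [684.5 -34.5   8.1] phi -0.2 F [-5.7 -0.9  2.3] w 0.0002 xaxis [-0.002  0.    -1.   ]
scene lead [ 706.  -137.5] tail [710.5  52.2] L 189.8 th -1.3 score 0.61 zmax 0.0246
  lead bay [ -12.  -105.5] post clearance 46.1
```

```bash
python3 -m pendant '[0,0,1,0,0, 0,0,0,0,0]';python3 -m pendant '[0,0,-6,0,0, 0,0,0,-40,0, 0,0,0,-25,0, 0,0,3,0,0, 0,0,2,0,0,0,0,1,0,0,0,0,0,0,0]'; python3 -m pendant '[0,0,1.5,0,0,0,0,0,0,0]'
python3 -m pendant '[0,0,1.5,0,0,0,0,0,0,0]'
python3 - <<'E'
from h import *
p,phi,M=st(); im,w=bar("scene")
E
```

```text
clock: 20.25
tcp_pos: [0.6846, -0.0345, 0.008]
orientation: [1.21, 1.21, -1.214]
contact_force: [-7.3, -0.8, 4.4]
grip_width: -0.0002
clock: 21.12
tcp_pos: [0.6857, 0.0292, 0.0081]
orientation: [1.211, 1.208, -1.214]
contact_force: [-4.7, 0.7, 1.1]
grip_width: -0.0002
clock: 21.38
tcp_pos: [0.6859, 0.0293, 0.008]
orientation: [1.209, 1.21, -1.216]
contact_force: [-8.6, 0.5, 6.2]
grip_width: -0.0002
clock: 21.62
tcp_pos: [0.686, 0.0293, 0.0079]
orientation: [1.207, 1.211, -1.218]
contact_force: [-12.1, 0.2, 9.0]
grip_width: -0.0001
t 21.62 tcp [686.   29.3   7.9] phi -0.2 F [-12.1   0.2   9. ] w -0.0001 xaxis [-0.007 -0.002 -1.   ]
scene lead [ 707.8 -137.5] tail [710.6  52.3] L 189.9 th -0.8 score 0.7 zmax 0.0262
  lead bay [ -10.2 -105.5] post clearance 47.4
```

```bash
python3 -m pendant '[0,0,-11,0,0, 0,0,0,52,0, 0,0,0,52,0, 0,0,3,0,0, 0,0,2,0,0,0,0,0,0,0]'; python3 -m pendant '[0,0,1.5,0,0,0,0,0,0,0]'
python3 -m pendant '[0,0,1.5,0,0,0,0,0,0,0]';python3 -m pendant '[0,0,1.5,0,0,0,0,0,0,0]'
python3 - <<'E'
from h import *
p,phi,M=st(); im,w=bar("scene")
E
```

```text
clock: 22.48
tcp_pos: [0.6835, -0.0719, 0.0083]
orientation: [1.211, 1.209, -1.209]
contact_force: [1.3, 0.5, 0.3]
grip_width: 0.0002
clock: 22.72
tcp_pos: [0.6839, -0.072, 0.0082]
orientation: [1.21, 1.211, -1.211]
contact_force: [-4.0, 2.6, 3.1]
grip_width: -0.0002
clock: 22.98
tcp_pos: [0.684, -0.072, 0.008]
orientation: [1.209, 1.212, -1.213]
contact_force: [-7.5, 2.7, 6.3]
grip_width: -0.0002
clock: 23.22
tcp_pos: [0.6841, -0.072, 0.008]
orientation: [1.208, 1.214, -1.215]
contact_force: [-12.5, 3.4, 9.1]
grip_width: 0.0001
t 23.23 tcp [684.1 -72.    8. ] phi -0.1 F [-12.5   3.4   9.1] w 0.0001 xaxis [-0.007  0.001 -1.   ]
scene lead [ 704.9 -136.9] tail [708.6  51.2] L 188.2 th -1.1 score 0.76 zmax 0.0226
  lead bay [ -13.1 -104.9] post clearance 44.7
```

```bash
python3 -m pendant '[0,0,-9,0,0, 0,0,-3,-20,0, 0,-40,0,0,0, 0,-50,0,0,0, 0,-55,-20,0,0, 0,-50,-60,0,0, 0,0,-60,0,0, 0,0,-60,0,0, 0,0,0,0,0]'
python3 - <<'E'
from h import *
p,phi,M=st(); im,w=bar("scene")
cv2.imwrite("pics/end.png",cv2.resize(im[180:380,180:447],(800,600))[:,:,::-1])
S=nets.silhouettes("bay","scene")[0]["mask"]; print(rect(w,S,.018,.032))
q=w[S]*1000;q=q[(q[:,2]>21)&(q[:,2]<30)]
b=q[(abs(q[:,1]+32)<95)&(q[:,0]>700)]; k=np.polyfit(b[:,1],b[:,0],1);print("bay slope deg",np.degrees(k[0]),"mid x",np.polyval(k,-32))
it,_=bar("top");cv2.imwrite("pics/endtop.png",it[:,:,::-1])
for n in ["weight","stopper","jar","beaker","bosshead","dish","probe"]:
    L=nets.look_for(n,"scene");print(n,[(np.round(l["location"],3).tolist(),round(l["score"],2)) for l in L[:1]])
E
```

```text
clock: 24.45
tcp_pos: [0.4827, -0.0524, 0.1927]
orientation: [1.208, 1.21, -1.214]
contact_force: [1.2, 0.2, 0.1]
grip_width: -0.0001
t 24.45 tcp [482.7 -52.4 192.7] phi -0.1 F [1.2 0.2 0.1] w -0.0001 xaxis [-0.003 -0.001 -1.   ]
scene lead [ 706.7 -137.5] tail [710.4  52.1] L 189.6 th -1.1 score 0.59 zmax 0.0267
  lead bay [ -11.3 -105.5] post clearance 46.6
(array([698.3, -31.9]), array([239.4,  66.7]), 89.2, 1304)
bay slope deg 1.0001078815362485 mid x 725.3622055611025
top lead [ 705.4 -136.7] tail [708.2  53.6] L 190.4 th -0.9 score 0.68 zmax 0.0294
  lead bay [ -12.6 -104.7] post clearance 45.0
weight [([0.698, -0.21, 0.028], 0.77)]
stopper [([0.724, -0.032, 0.024], 0.72)]
jar [([0.532, -0.351, 0.048], 0.68)]
beaker [([0.519, 0.299, 0.043], 0.63)]
bosshead [([0.699, -0.21, 0.027], 0.69)]
dish [([0.634, -0.331, 0.011], 0.72)]
probe [([0.636, -0.333, 0.012], 0.6)]
```

View pics/end.png

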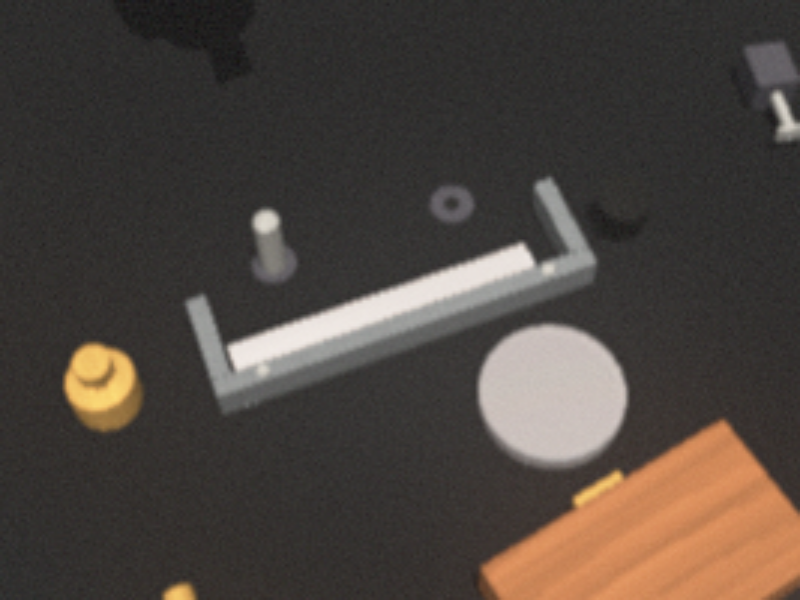

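The bar, from (230,355) to (530,255) in the crop, lies flush on the back wall between the cheeks. The weight, stopper, dish and boss look unmoved. The tool is clear of everything.

```bash
python3 -c "
from bench import r
print(r.hand_in())"
```

```text
the job is handed in; nothing more can be done
None
```

The crossbar is in the bay, flush along the back wall between the two cheeks, and I handed the job in at about 25 s of the 61 s.

**What I did:** I kept the fingers shut and only slid the bar. I swung its tail sideways, then pushed it endwise so the far end went in behind the post. I turned the tail into the bay and pressed the bar home at three points along its length.

**Last checks**
- **Flushness:** the bar sits at 1.1° and the back wall at 1.0°. The bar's centreline is about 11 mm from the wall's inner face, where 10 mm would be touching, so it is flush within measurement error. Pressing both sides of the middle (about 75 mm one way, 30 mm the other) met a firm stop at about 12 N along the push. The largest reading at my checks was about 16 N in all.
- **Cheeks:** the bar's end is within about 2 mm of the post-side cheek and may be touching it. The other end has about 23 mm of room.
- **Other things on the bench:** the weight, jar, beaker and probe measured within about 2 mm of where they started.

**Disagreement:** the network gave wrong positions for the stopper, boss and dish in the last picture, putting them on the bay, weight and probe. I judged those three by eye instead, and they look unmoved.

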